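# Clamp a two-part ice-pop mould

### The arm

A 6-joint arm with a two-finger parallel gripper is mounted at the origin on the work surface. World frame = base frame: x ahead of the robot, y to its left, z up, the work surface at z = 0. Lengths are in mm, angles in rad, forces in N, time in s.
With the tool pointing down it reaches from about 350 to 975 mm from the base axis. Payload 7.1 kg.
Tool frame: the origin (TCP) lies midway between the tips of the shut fingers; the grasp point (between the pads) lies 19 mm behind it (ctrl.grip_point_offset is the distance from the TCP to the grasp point, in mm); z points along the fingers, y is the line along which they close (so a half turn about z gives the same grasp; the last joint's range is limited). The gripper opens to 88 mm and grips with 3 to 60 N. Pads are 20 mm wide; open, the fingers measure 115 mm over their backs; the gripper's body (75 mm by 178 mm) begins 61 mm behind the grasp point.
Start: joints at [-1.169, 0.423, 1.63, -0, 1.089, -0.019], TCP at [255.322, -570.452, 222.675] pointing down, gripper open.
Joint ranges: [-3, 3], [-0.9, 2.11], [0.09, 2.58], [-1.31, 4.45], [0.11, 2.69], [-2.54, 2.54]. Speed limits (rad/s): [2.39, 2.39, 3.01, 3.14, 3.14, 3.14].

### API

Orientations are given as a rotation vector (axis times angle).
In Python, from workcell import get_obs, optics, close_job, spotter, ctrl gives the robot as it stands. The module is installed in compiled form; this text tells all that it offers.
- The arm moves only by the tool move_arm, never from a script. Its argument "rows" is a list of rows, each a list of 5 numbers: the shift along the tool's x, y, z in cm, then the turn about the tool's z in degrees, then the opening in per cent of the stroke, from 0 (shut) to 100 (fully open). A call has 1 to 10 rows; each row shifts and turns the commanded pose from where the row before left it, along the tool's axes as they then stand; what a row does not reach is not made up. A row lasts 1/8 s, in which the tool goes at most 62.5 mm and 10.7 degrees, less where a joint would pass 70% of its speed; a pose out of reach is approached as far as the arm can. A call with a gripper value outside its range is refused whole. The fingers move at their own pace and stop on an object; the grip force is fixed at half the most. Time passes only in rows, so rows that do not move let the fingers close. It gives the time, the measured TCP pose, the force, the opening and the grip force at its end, in the units of the state.
- get_obs(): the state, without advancing time (a new reading comes with each control period).
- optics.get_image(name): name is "scene" or "top" or "wrist"; returns the picture (480x640x3 uint8, blue, green, red); there is no depth.
- optics.calibration(name): a dict with "camera_matrix" (3x3 intrinsics, pixels), "distortion" ([k1, k2, p1, p2, k3] as OpenCV has them; the pictures are not rectified), "xyz" and "orientation" of the camera in the world. Camera axes: x right, y down, z forward; pixel columns grow to the right and rows downward; lengths in mm; the calibration is good to about 2 mm. A picture is of the moment at which its call begins: read the wrist's pose just before it. calibration takes no time and is no camera call; for the wrist camera it gives the pose at the moment of the call.
- close_job(): hands the job in; it is judged then, once.
Trained networks look in the newest picture that a camera, given by its name, has taken for a name from the list of things; names that differ only in an ending like _2 or _b are one class to them, and where a whole thing is asked for, a point or a joint stands for the part that bears it (a point fixed in the world has none). Each returns a list of dicts, best first, with "conf" (0 to 1); they miss things now and then, are a little off and sometimes report something else, mostly with a low value. They report only what shows in the picture. A call takes as long as a camera call. They do not tell look-alikes from the thing itself.
- spotter.find_in(camera, label): "point" ([column, row] in pixels, amid what is visible of it).
- spotter.regions_of(camera, label): "region" (480x640 bool, what is visible of it) and "point" ([column, row] in pixels, amid what is visible of it).
The state is a dict: "t": time; "qpos": joint angles; "qvel": joint speeds; "joint_torque": joint torques, N m; "ee_pos": TCP position; "orientation": TCP orientation; "ft_force": force on the tool from outside, world axes, zero at the start; "moment": the same for the moment, N m; "width": finger opening in mm; "grasp_force": force on a finger pad.
Only numpy, scipy, OpenCV 4.12 (cv2) and the standard library are available. Lean on these libraries where they do the work, as an engineer would, in place of code of your own. Each camera call takes 0.05 s, during which the arm holds its last target. There are 200 camera calls.

### The job

Lift the tall flat-sided ice-pop mould off the free-turning turntable and set it gently down, upright and flat, on the bed of the bench clamp between the sprung pad and the anvil with its broad faces towards them, then let it go. Pump the clamp's trigger (never push the jaw by hand) until the pad touches the mould, pins it against the anvil, and is itself pressed in to about half of its 15 mm spring travel without ever coming near the end of it, because that crushes the thin steel. Finish while still squeezing the trigger, holding that pressure; leave the other two moulds standing on the turntable and the other kitchen things where they are.

Things in the scene. Friction and masses are not known exactly. Their poses are not given: they have to be found in the camera images.
- mould: the mould to clamp: stainless steel two-part box, 36 (its x) x 50 (its y) x 72 mm tall, with a 10 mm wide wooden stick rising another 22 mm from the middle of its top; about 0.3 kg. Origin: centre of its underside, z up. It stands on the turntable, 68 mm from the axis. The two broad faces (50 mm wide) are the ones across its x; grip it across its 50 mm y. Either way round is right
- low_mould: bystander on the turntable: same outline, 36 x 50 mm, but only 40 mm tall plus a 22 mm stick. Origin: centre of its underside
- round_mould: bystander on the turntable: round tapered mould, 46 mm across at the top, 68 mm tall plus a 22 mm stick. Origin: centre of its underside
- turntable: aluminium turntable, 260 mm across, its top 36 mm above the table; turns freely and lightly about its vertical axis. Origin: on the axis, at table height. The three moulds stand a third of a turn apart, 68 mm from the axis, with at least 55 mm of free space between neighbours
- clamp: bench ratchet clamp, fixed. x runs along it from handles to anvil, y across, z up; origin at table height between the handles. Base plate 8 mm thick, x -60 to 190, y -35 to 35 mm. Cheeks at x -25 to 37 mm, 80 mm high. Anvil plate: face at x = 165 mm, 50 wide, 70 high. Pumping drives the jaw to +x by a ratchet; let out, the trigger springs back and the jaw stays
- seat (a point): middle of where the mould's underside goes when the mould touches the anvil: on the bed (top of the base plate), 8 mm above the table, at clamp x = 147 mm, y = 0. Axes as the clamp's. The bed is flat and open at both sides; a mould set down some mm short of the anvil is pushed up to it by the pad
- handle (a point): middle of the fixed black handle bar, 12 (x) x 22 (y) mm, upright, its top 163 mm above the table. This point is 130 mm above the table, at clamp x = -12 mm: outer face at -18 mm. Take handle and trigger from above, fingers closing along clamp x, fingers between 90 and 160 mm high
- trigger_grip (a point): middle of the black trigger bar (12 x 20 mm), 65 mm above its pivot (pivot: clamp x = 12 mm, 65 mm above the table; bar's top 161 mm). At clamp x = 28 mm released, 12 mm fully pulled in; outer face 6 mm farther (+x): over both bars about 52 mm released, 36 mm pulled in. Squeeze it towards the handle
- trigger (a joint): trigger angle in rad: 0 released (bar leans 0.246 rad towards the pad), 0.246 fully pulled in (bar upright). Return spring 3 to 4 N at the grip point; pumping takes about 9 to 14 N there. A full stroke moves the jaw about 5 mm (8 at most), part of a stroke in proportion; the ratchet catches every 2.7 mm of jaw travel, so a stroke runs idle at first
- jaw (a joint): travel of the rod and jaw plate in m, grows towards the anvil; it drags with 12 N of friction and stays where it is left. With the pad free, the pad's face is at clamp x = 97 mm + jaw. Starts at 0.008 to 0.022: 10 to 24 mm short of a mould that touches the anvil
- pad (a joint): how far the pad is pressed back towards the jaw plate against its springs, in m: 0 free, 0.015 at the end; 1 N per mm. Wanted at the end: about 0.007
- pad_face (a point): middle of the pad's face (40 x 40 mm plate, 16 to 56 mm above the table), which meets the mould. Axes as the clamp's
- jaw_plate (a point): front of the 40 x 40 mm dark jaw plate behind the pad; the pad's back is 15 mm ahead of it when the pad is free, and two spring pins bridge the gap
- jar: bystander: glass jar with steel lid, 56 mm across, 70 mm tall, on the table between turntable and clamp. Origin: centre of its underside
- stick_cup: bystander: steel cup of wooden sticks, 76 mm across, 120 mm tall with the sticks, far side of the table. Origin: centre of its underside
- bowl: bystander: steel bowl, 150 mm across, 60 mm tall, far side of the table. Origin: centre of its underside
- syrup: bystander: white syrup bottle, 60 mm across, 170 mm tall, far side of the table. Origin: centre of its underside
- spatula: bystander: spatula, 240 mm long, lying near the robot. Origin: its middle
Things that resemble listed ones, but are neither listed nor needed, are in the scene too. What is shaped like the mould but red or yellow is not meant.

How it is judged (in metres and radians):
On the way, in this order (a step that is already met when the one before it is completed fails the run):
1. the mould is lifted clear of the turntable (height (world z) of mould above 0.06 m and contact force between mould and turntable below 0.1 N and contact force between the fingers and mould above 1 N), for 0.1 s.
2. the mould stands upright on the clamp's bed between pad and anvil, let go, the pad not yet pressed (x of mould in the frame of seat between -0.022 and 0.004 m and y of mould in the frame of seat between -0.014 and 0.014 m and z of mould in the frame of seat below 0.004 m and angle between mould's own z axis and vertical below 0.08 rad and angle between the x axis of mould and the x axis of clamp, either way round below 0.25 rad and contact force between the fingers and mould below 0.1 N and value of joint pad below 0.002 m), for 0.2 s.
3. the pad, driven by the trigger, has come up to the mould and pinned it to the anvil (contact force between pad and mould above 2 N and value of joint pad above 0.0025 m and x of mould in the frame of seat above -0.003 m), for 0.1 s.
At the end, for the whole second after the job is handed in: Mould upright on the bed (tilt < 0.06 rad), flat on the anvil (3 mm, 0.08 rad), within 15 mm of the clamp's middle line, not touched by the fingers; pad pressed in 3.5 to 10.5 mm; fingers still squeeze the trigger (> 1 N, past 0.03 rad); other two moulds upright (value of joint pad between 0.0035 and 0.0105 m and contact force between pad and mould above 2.5 N and x of mould in the frame of seat between -0.003 and 0.003 m and y of mould in the frame of seat between -0.015 and 0.015 m and z of mould in the frame of seat below 0.004 m and angle between mould's own z axis and vertical below 0.06 rad and angle between the x axis of mould and the x axis of clamp, either way round below 0.08 rad and contact force between the fingers and mould below 0.1 N and contact force between the fingers and trigger above 1 N and value of joint trigger above 0.03 rad and linear speed of mould below 0.02 m/s and angle between each of low_mould, round_mould's own z axis and vertical below 0.1 rad); the arm keeps its last pose, push and grip.
It fails at once if the mould is crushed: the pad is pressed in more than 12.5 mm (value of joint pad above 0.0125 m).
It fails at once if the jaw or pad is pushed by the fingers (contact force between the fingers and jaw above 4 N).
It fails at once if the mould is let go more than 12 mm above the bed (horizontal distance between mould and seat below 0.08 m and z of mould in the frame of seat above 0.012 m and contact force between the fingers and mould below 0.05 N).
It fails at once if another mould is tipped or leaves the turntable (angle between any of low_mould, round_mould's own z axis and vertical above 0.4 rad or horizontal distance between any of low_mould, round_mould and turntable above 0.115 m or height (world z) of any of low_mould, round_mould above 0.06 m).
It fails at once if a bystander on the table is moved more than 30 mm (distance of any of jar, stick_cup, bowl, syrup, spatula from where it was at the start of the episode above 0.03 m).
It also fails if it takes over 64 s, if anything falls off the work surface, if the arm or the gripper's body presses on something with over 40 N, if the wrist force passes 120 N, or if a joint passes its speed limit or range.

## Working session

There is one attempt and no reset: what is moved stays moved. The work goes in short steps, Python scripts to look and compute and a tool call to move; the robot and the scene stay as the last step left them, time stands still between calls to the robot, and variables do not carry over. Pictures are saved under pics/ and viewed, at most 10 in all, crops included, and the job is handed in when it is done.

Besides the shell and the picture viewer there is one more tool, called after ">>>" by a JSON object that holds its "method" and its "body", one argument or row to a line. move_arm: Moves the arm, as the interface text tells. Its arguments: {"type":"object","properties":{"rows":{"type":"array","items":{"type":"array","items":{"type":"number"}}}},"required":["rows"]}

```bash
mkdir -p pics
cat > h.py <<'E'
import numpy as np, cv2
from scipy.spatial.transform import Rotation as R
from workcell import get_obs, optics, close_job, spotter, ctrl
def cal(n):
    c=optics.calibration(n); K=np.array(c["camera_matrix"],float); D=np.array(c["distortion"],float)
    o=np.array(c["orientation"],float)
    Rm=o if o.shape==(3,3) else R.from_rotvec(o).as_matrix()
    return K,D,np.array(c["xyz"],float),Rm
def ray(c,px):
    K,D,p,Rm=c
    u=cv2.undistortPoints(np.array([[px]],float),K,D)[0,0]
    d=Rm@np.array([u[0],u[1],1]); return p,d/np.linalg.norm(d)
def atz(c,px,z):
    p,d=ray(c,px); return p+d*(z-p[2])/d[2]
def proj(c,X):
    K,D,p,Rm=c
    X=np.atleast_2d(np.array(X,float))
    return cv2.projectPoints((X-p)@Rm,np.zeros(3),np.zeros(3),K,D)[0][:,0]
def tri(rs):
    A=np.zeros((3,3));b=np.zeros(3)
    for p,d in rs:
        M=np.eye(3)-np.outer(d,d);A+=M;b+=M@p
    X=np.linalg.solve(A,b); return X,[np.linalg.norm(np.cross(X-p,d)) for p,d in rs]
E
python3 - <<'E'
from h import *
print(get_obs(), ctrl.grip_point_offset)
for n in ["scene","top","wrist"]:
    im=optics.get_image(n); cv2.imwrite(f"pics/{n}0.png",im); c=optics.calibration(n); print(n,c)
    for l in ["mould","low_mould","round_mould","turntable","clamp","handle","trigger_grip","pad_face","jaw_plate","jar"]:
        print(l,[(np.round(r["point"]).tolist(),round(r["conf"],2)) for r in spotter.find_in(n,l)][:4])
E
```

```text
{'t': 0.0, 'qpos': array([-1.16898678e+00,  4.23808073e-01,  1.63068799e+00,  1.75884979e-05,
        1.08861528e+00, -1.89557123e-02]), 'qvel': array([-0.00141306, -0.00078187,  0.00109538,  0.00131539, -0.00172512,
       -0.00116632]), 'joint_torque': array([-7.38552080e-04, -5.44632554e+01, -2.73671025e+01,  6.42871438e-02,
        2.27328931e-02, -1.37059124e-04]), 'ee_pos': array([ 255.1210025 , -569.94605777,  221.92295408]), 'orientation': array([-3.07086561e+00, -6.55747179e-01,  4.29648311e-04]), 'ft_force': array([0.18940646, 0.2034244 , 0.28240152]), 'moment': array([ 0.04415394, -0.04539012,  0.00069238]), 'grasp_force': 0.0, 'width': 88.03766438225408} 18.700000000000003
scene {'camera_matrix': array([[557.14153645,   0.        , 327.06175972],
       [  0.        , 557.14153645, 233.43078253],
       [  0.        ,   0.        ,   1.        ]]), 'distortion': array([0.0436643, 0.       , 0.       , 0.       , 0.       ]), 'xyz': array([1474.08725181,  795.92299137,  838.97112189]), 'orientation': array([-1.08381679, -2.17115231,  1.17493346])}
mould [([450.0, 230.0], 0
[... 1324 characters left out ...]
.0], 0.95), ([498.0, 272.0], 0.62), ([499.0, 292.0], 0.44)]
jar [([497.0, 272.0], 0.63), ([350.0, 288.0], 0.6)]
wrist {'camera_matrix': array([[347.20900773,   0.        , 323.27129551],
       [  0.        , 347.20900773, 241.23093755],
       [  0.        ,   0.        ,   1.        ]]), 'distortion': array([-0.02807473,  0.        ,  0.        ,  0.        ,  0.        ]), 'xyz': array([ 327.95694161, -538.25536738,  386.00220772]), 'orientation': array([ 2.41983101, -1.56735945, -0.23203357])}
mould [([167.0, 10.0], 0.74)]
low_mould []
round_mould []
turntable []
clamp [([164.0, 9.0], 0.88)]
handle [([166.0, 9.0], 0.6)]
trigger_grip []
pad_face []
jaw_plate [([168.0, 10.0], 0.44)]
jar []
```

View pics/scene0.png

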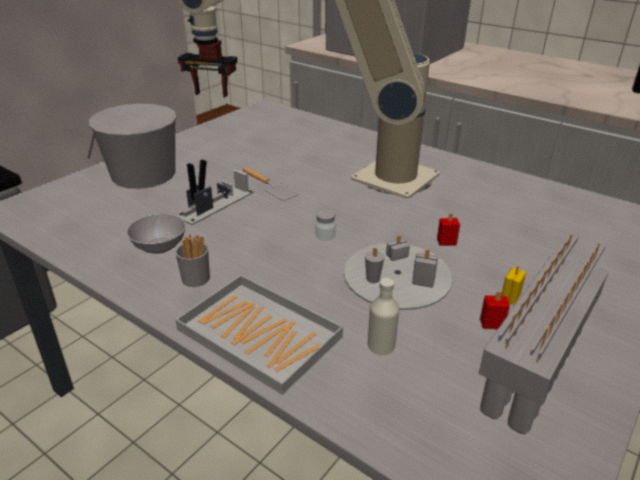

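View pics/top0.png

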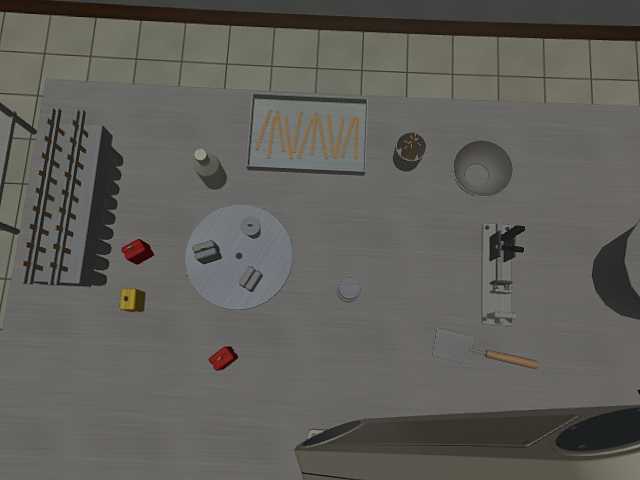

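The scene shows the three steel moulds on the turntable: tall at (425,269), low at (398,249) and round at (373,266). Look-alikes are red at (448,231) and (494,311), and yellow at (514,285). In the top view, tall is at (206,252), low at (250,279), round at (251,227), red at (137,250) and (222,357), yellow at (131,300). The clamp is at top (498,270), with its handles at (510,243) and its anvil at (500,318). I choose the tall steel one.

Run:
```python
from h import *
im=cv2.imread("pics/scene0.png");T=cv2.imread("pics/top0.png")
a=cv2.resize(im[220:320,340:460],(480,400),interpolation=cv2.INTER_CUBIC)
b=cv2.resize(im[150:225,170:260],(480,400),interpolation=cv2.INTER_CUBIC)
cc=cv2.resize(T[190:310,170:310],(480,400)[:2],interpolation=cv2.INTER_CUBIC)
cv2.imwrite("pics/crop1.png",cv2.resize(np.hstack([a,b]),(800,333)))
s=cal("scene");t=cal("top")
for n,p,q,z in [("mould",(426,268),(206,252),80),("low",(398,249),(250,279),60),("round",(374,267),(251,227),80),("jar",(326,226),(348,289),40),("turn",(397,272),(238,256),36)]:
    X,e=tri([ray(s,p),ray(t,q)]);print(n,X.round(),np.round(e,1))
for p,z in [((485,223),8),((512,324),8),((483,324),8),((510,223),8),((238,256),36),((206,252),108),((498,316),78),((520,230),163),((522,249),163)]: print(p,z,atz(t,p,z).round())
```

```text
mould [495. 368.  77.] [0.7 0.7]
low [440. 263.  56.] [0.3 0.3]
round [561. 268.  74.] [0.5 0.5]
jar [430.  32.  31.] [1.3 1.3]
turn [498. 298.  35.] [1.3 1.3]
(485, 223) 8 [ 617. -304.    8.]
(512, 324) 8 [ 371. -365.    8.]
(483, 324) 8 [ 367. -296.    8.]
(510, 223) 8 [ 620. -366.    8.]
(238, 256) 36 [497. 299.  36.]
(206, 252) 108 [490. 360. 108.]
(498, 316) 78 [ 382. -309.   78.]
(520, 230) 163 [ 564. -332.  163.]
(522, 249) 163 [ 522. -335.  163.]
```

View pics/crop1.png

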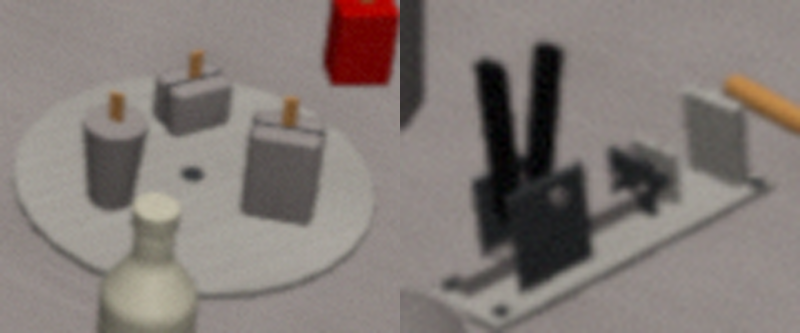

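```bash
cat >> h.py <<'E'
def go(x,y,z,yaw,o=None):
    "tool-frame shift (cm) and turn (deg) to TCP xyz with tool-x heading yaw (deg), shift taken at present heading"
    o=o or get_obs(); M=R.from_rotvec(o["orientation"]).as_matrix()
    h=np.degrees(np.arctan2(M[1,0],M[0,0])); d=M.T@(np.array([x,y,z])-o["ee_pos"])
    return (d/10).round(2), round((h-yaw+180)%360-180,1), "heading",round(h,2),"tilt",M[2].round(4)
E
python3 - <<'E'
from h import *
o=get_obs();M=R.from_rotvec(o["orientation"]).as_matrix();K,D,p,Rm=cal("wrist")
print("cam in tool",(M.T@(p-o["ee_pos"])).round(1),"\n",(M.T@Rm).round(3))
print(go(440,345,300,20))
E
```

```text
cam in tool [  79.4    0.3 -163.3] 
 [[ 0.001 -0.956 -0.292]
 [ 1.     0.     0.002]
 [-0.001 -0.292  0.956]]
(array([ 54.25, -76.01,  -7.73]), np.float64(4.1), 'heading', np.float64(24.11), 'tilt', array([-0.,  0., -1.]))
```

>>> {"method": "move_arm", "body": {
  "rows": [
    [0, 0, -3, 0, 100],
    [3.2, -4.2, -0.8, 1, 100],
    [5.5, -7.5, 0, 1, 100],
    [5.5, -7.5, 0, 1, 100],
    [5.5, -7.5, 0, 1, 100],
    [5.5, -7.5, 0, 0, 100],
    [5.5, -7.5, 0, 0, 100]
  ]
}}

```text
t: 2.52
ee_pos: [348.2, -215.5, 261.0]
orientation: [3.093, 0.547, 0.001]
ft_force: [1.1, -0.6, 1.5]
width: 88.2
grasp_force: 0.0
```

Run:
```python
from h import *
print(get_obs()["qpos"].round(3),get_obs()["ee_pos"].round(1),go(505,340,280,20))
```

```text
[-0.583  0.042  2.039  0.     1.06   0.637] [ 348.2 -215.5  261. ] (array([ 33.79, -46.79,  -1.91]), np.float64(0.1), 'heading', np.float64(20.07), 'tilt', array([ 8.e-04,  8.e-04, -1.e+00]))
```

>>> {"method": "move_arm", "body": {
  "rows": [
    [3.5, -4.5, -0.3, 0, 100],
    [3.5, -4.5, -0.3, 0, 100],
    [3.5, -4.5, -0.3, 0, 100],
    [3.5, -4.5, -0.3, 0, 100],
    [3.5, -4.5, -0.3, 0, 100],
    [3.5, -4.5, -0.3, 0, 100],
    [3.5, -4.5, 0, 0, 100],
    [3.5, -4.5, 0, 0, 100],
    [2.5, -4, 0, 0, 100],
    [0, 0, 0, 0, 100]
  ]
}}

```text
t: 3.78
ee_pos: [497.1, 265.9, 278.4]
orientation: [-3.092, -0.554, -0.001]
ft_force: [-0.1, 0.6, 0.1]
width: 88.0
grasp_force: 0.0
```

Run:
```python
from h import *
o=get_obs();print(o["qpos"].round(3),o["ee_pos"].round(1),go(505,340,280,20))
c=cal("wrist");im=optics.get_image("wrist");cv2.imwrite("pics/w1.png",im);np.save("w1.npy",np.array([o["ee_pos"],c[2]]));import pickle;pickle.dump(c,open("w1.pkl","wb"))
for l in ["mould","low_mould","round_mould"]:
    for r in spotter.regions_of("wrist",l)[:4]:print(l,np.round(r["point"]),round(r["conf"],2),r["region"].sum(),cv2.minAreaRect(np.argwhere(r["region"])[:,::-1].astype(np.int32)))
```

```text
[0.47  0.272 1.715 0.    1.155 1.686] [497.1 265.9 278.4] (array([ 3.31, -6.67, -0.15]), np.float64(0.3), 'heading', np.float64(20.31), 'tilt', array([ 4.e-04, -4.e-04, -1.e+00]))
mould [232. 182.] 0.79 2410 ((232.0, 182.5), (41.0, 64.0), 90.0)
mould [ 88. 121.] 0.78 2934 ((89.41593170166016, 121.23895263671875), (43.23735046386719, 84.08001708984375), 86.18592071533203)
mould [ 76. 220.] 0.72 2941 ((76.12308502197266, 220.51539611816406), (63.87788772583008, 58.04825210571289), 7.125016689300537)
mould [238. 353.] 0.7 1057 ((238.94845581054688, 350.8659973144531), (30.86652374267578, 45.69057846069336), 23.96249008178711)
low_mould [310. 256.] 0.9 1595 ((309.9098205566406, 256.49176025390625), (35.46622085571289, 48.397945404052734), 50.194427490234375)
round_mould [344. 160.] 0.83 1809 ((346.5, 159.50001525878906), (46.66904067993164, 46.66904067993164), 45.0)
```

View pics/w1.png

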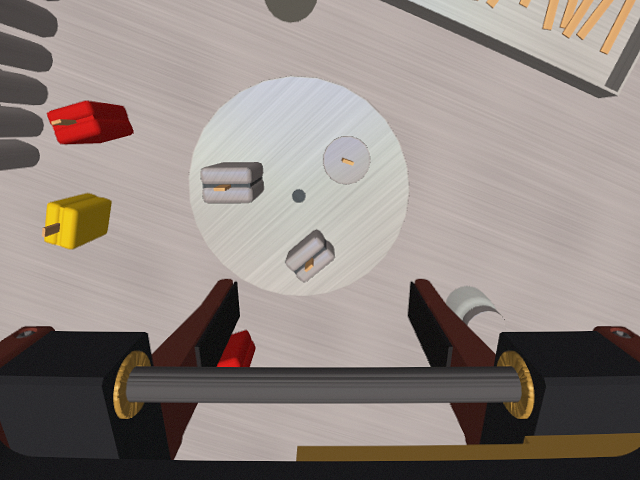

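```bash
cat >> h.py <<'E'
from scipy.optimize import minimize
import pickle
def hullmask(c,x,y,z,yaw,dims,s=4):
    a=np.radians(yaw);w,l,h=dims
    P=[[x+np.cos(a)*i*w/2-np.sin(a)*j*l/2,y+np.sin(a)*i*w/2+np.cos(a)*j*l/2,z+k*h] for i in(-1,1) for j in(-1,1) for k in(0,1)]
    q=cv2.convexHull(proj(c,P).astype(np.float32))[:,0]
    m=np.zeros((480*s,640*s),np.uint8);cv2.fillConvexPoly(m,np.round((q+.5)*s-.5).astype(np.int32),1)
    return cv2.resize(m.astype(np.float32),(640,480),interpolation=cv2.INTER_AREA)
def fit(views,x0,dims,freez=True,z=36):
    def f(v):
        v=v if freez else [*v[:2],z,v[2]]
        e=0
        for c,m in views:
            h=hullmask(c,*v,dims); e+=np.abs(h-m).sum()/m.sum()
        return e
    S=np.array([8,8,6,8.] if freez else [8,8,8.])
    i=np.vstack([x0]+[np.array(x0)+S*np.eye(len(S))[k] for k in range(len(S))])
    r=minimize(f,x0,method="Nelder-Mead",options=dict(initial_simplex=i,xatol=.05,fatol=1e-4,maxiter=200));return r.x.round(2),round(r.fun,3)
E
python3 - <<'E'
from h import *
c=pickle.load(open("w1.pkl","rb"))
rs=[r for r in spotter.regions_of("wrist","mould") if abs(r["point"][0]-232)<12 and abs(r["point"][1]-182)<12]
m=rs[0]["region"].astype(np.float32);np.save("w1m.npy",m)
print(fit([(c,m)],[493,363,20],(36,50,72),False), fit([(c,m)],[493,363,36,20],(36,50,72)))
optics.get_image("scene")
r=[r for r in spotter.regions_of("scene","mould") if abs(r["point"][0]-425)<12 and abs(r["point"][1]-269)<12]
if r:
    s=cal("scene");m2=r[0]["region"].astype(np.float32);print(m2.sum(),fit([(c,m),(s,m2)],[493,363,36,20],(36,50,72)))
print(go(492,362,200,20))
E
```

```text
(array([496.22, 364.49,  19.58]), np.float64(0.106)) (array([495.35, 366.41,  27.66,  23.73]), np.float64(0.063))
787.0 (array([495.88, 365.96,  34.66,  20.01]), np.float64(0.227))
(array([ 2.97, -9.55,  7.89]), np.float64(0.0), 'heading', np.float64(20.03), 'tilt', array([ 1.e-04,  1.e-04, -1.e+00]))
```

>>> {"method": "move_arm", "body": {
  "rows": [
    [1, -3.5, 2, 0, 100],
    [1, -3.5, 3, 0, 100],
    [1.2, -2.8, 3, 0, 100],
    [0, 0, 0, 0, 100],
    [0, 0, 0, 0, 100]
  ]
}}

```text
t: 4.75
ee_pos: [493.5, 365.5, 199.3]
orientation: [3.093, 0.548, 0.0]
ft_force: [0.2, 0.0, 0.8]
width: 88.2
grasp_force: 0.0
```

Run:
```python
from h import *
o=get_obs();c=cal("wrist");im=optics.get_image("wrist");cv2.imwrite("pics/w2.png",im)
c1=pickle.load(open("w1.pkl","rb"));m1=np.load("w1m.npy")
pr=proj(c,[496,365,80])[0];print(o["ee_pos"].round(1),pr)
for r in spotter.regions_of("wrist","mould"):
    print(np.round(r["point"]),round(r["conf"],2),r["region"].sum())
    if np.hypot(*(r["point"]-pr))<40:
        m=r["region"].astype(np.float32)
        print(fit([(c,m)],[496,365,20],(36,50,72),False),fit([(c,m),(c1,m1)],[496,365,36,20],(36,50,72)))
        im[m>0]=im[m>0]//2+np.array([0,120,0],np.uint8)
cv2.imwrite("pics/w2m.png",im)
```

```text
[493.5 365.5 199.3] [323.88108828 231.13844624]
[292. 427.] 0.69 2355
[139. 154.] 0.68 3619
[326. 232.] 0.59 3621
(array([496.56, 364.57,  21.3 ]), np.float64(0.099)) (array([496.1 , 364.39,  32.24,  21.86]), np.float64(0.161))
```

View pics/w2m.png

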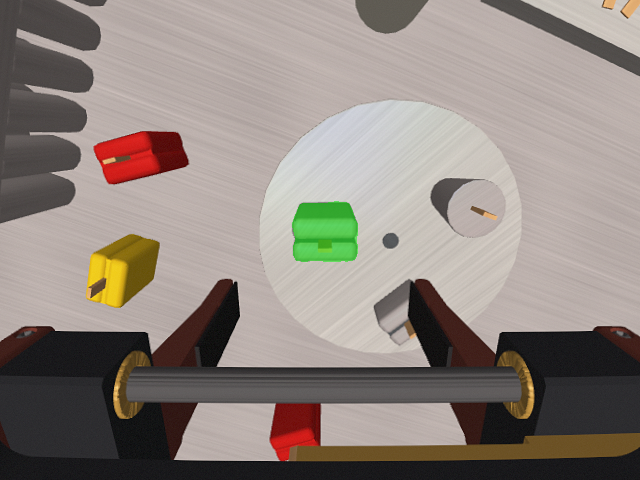

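>>> {"method": "move_arm", "body": {
  "rows": [
    [0.2, 0.2, 3, 0, 100],
    [0, 0, 4, 0, 100],
    [0, 0, 4, 0, 100],
    [0, 0, 2.7, 0, 100],
    [0, 0, 0, 0, 100],
    [0, 0, 0, 0, 75],
    [0, 0, 0, 0, 62],
    [0, 0, 0, 0, 40],
    [0, 0, 0, 0, 40],
    [0, 0, 0, 0, 40]
  ]
}}

```text
t: 6.1
ee_pos: [496.0, 365.4, 62.2]
orientation: [-3.093, -0.549, -0.001]
ft_force: [-1.4, 0.1, 4.3]
width: 49.6
grasp_force: 29.9
```

>>> {"method": "move_arm", "body": {
  "rows": [
    [0, 0, -1, 0, 40],
    [0, 0, -2, 0, 40],
    [0, 0, -3, 0, 40],
    [0, 0, -4, 0, 40],
    [0, 0, -4, 6, 40],
    [0, 0, -4, 7, 40],
    [0, 0, 0, 7.4, 40],
    [-0.5, 3, 0, 0, 40],
    [-1, 4.5, 0, 0, 40],
    [-1, 5, 0, 0, 40]
  ]
}}

```text
t: 7.35
ee_pos: [469.5, 239.3, 242.7]
orientation: [-3.141, 0.006, -0.001]
ft_force: [1.1, -0.7, -3.3]
width: 49.8
grasp_force: 30.0
```

>>> {"method": "move_arm", "body": {
  "rows": [
    [-1, 5.5, 0, 0, 40],
    [-1, 5.5, 0, 0, 40],
    [-1, 5.5, 0, 0, 40],
    [-1, 5.5, 0, 0, 40],
    [-1, 5.5, 0, 0, 40],
    [-1, 5.5, 0, 0, 40],
    [-0.5, 5, 0, 0, 40],
    [-0.5, 3, 0, 0, 40],
    [0, 0, 0, 0, 40],
    [0, 0, 0, 0, 40]
  ]
}}

```text
t: 8.6
ee_pos: [397.9, -168.9, 242.2]
orientation: [-3.141, 0.009, -0.001]
ft_force: [0.3, 0.2, -3.4]
width: 50.1
grasp_force: 30.0
```

Run:
```python
from h import *
o=get_obs();c=cal("wrist");im=optics.get_image("wrist");cv2.imwrite("pics/w3.png",im);pickle.dump((c,o),open("w3.pkl","wb"))
print(o["t"],o["qpos"].round(2),o["ee_pos"].round(1),go(400,-180,240,0))
K=lambda x,y,z:proj(c,[557-x,-333-y,z])[0].round()
for n,X in dict(handle=(-12,0,130),trigger_grip=(28,0,130),pad_face=(112,0,36),jaw_plate=(97,0,36),seat=(147,0,8)).items():
    print(n,K(*X),[(np.round(r["point"]).tolist(),round(r["conf"],2)) for r in spotter.find_in("wrist",n)[:3]] if n!="seat" else "")
```

```text
8.6 [-0.43  0.11  2.02  0.    1.02  1.15] [ 397.9 -168.9  242.2] (array([0.21, 1.14, 0.2 ]), np.float64(-0.3), 'heading', np.float64(-0.26), 'tilt', array([ 3.e-04, -2.e-04, -1.e+00]))
handle [555.   1.] [([480.0, 91.0], 0.83)]
trigger_grip [546.  63.] [([542.0, 60.0], 0.79)]
pad_face [478. 168.] [([472.0, 166.0], 0.83)]
jaw_plate [480. 153.] [([479.0, 146.0], 0.91)]
seat [464. 196.]
```

View pics/w3.png

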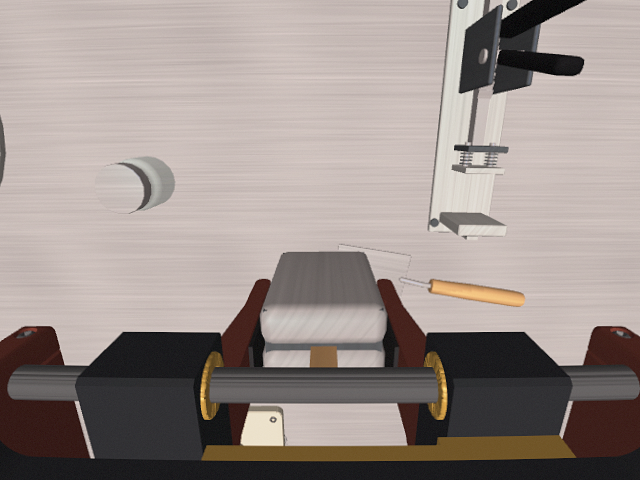

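Run:
```python
from h import *
im=cv2.imread("pics/w3.png");a=cv2.resize(im[135:245,420:520],(540,594),interpolation=cv2.INTER_CUBIC)
c,o=pickle.load(open("w3.pkl","rb"))
for x,y,z in [(190,-35,8),(190,35,8),(165,-25,8),(165,25,8),(165,-25,70),(165,25,70),(165,-25,78),(165,25,78)]:
    p=proj(c,[557-x,-333-y,z])[0];print((x,y,z),p.round(1));cv2.circle(a,tuple(int(v) for v in ((p-[420,135])*5.4+2.7)),4,(0,0,255),1)
cv2.imwrite("pics/w3c.png",a)
```

```text
(190, -35, 8) [430.8 232.3]
(190, 35, 8) [489.  232.1]
(165, -25, 8) [441.1 211.7]
(165, 25, 8) [483.4 211.6]
(165, -25, 70) [461.2 224.7]
(165, 25, 70) [510.5 224.5]
(165, -25, 78) [464.3 226.7]
(165, 25, 78) [514.7 226.5]
```

View pics/w3c.png

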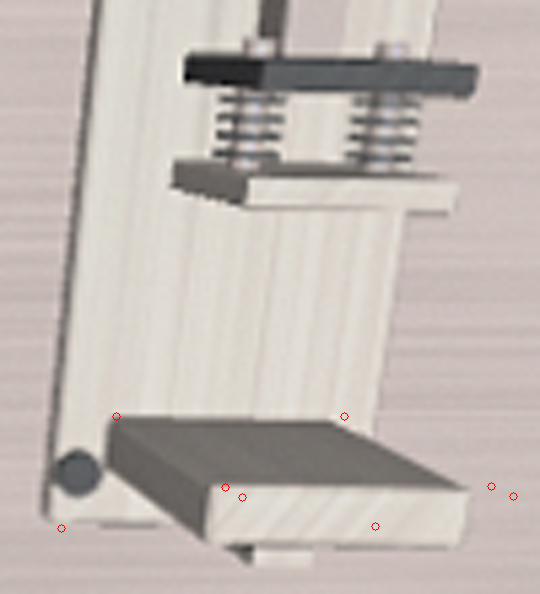

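Run:
```python
from h import *
from scipy.optimize import least_squares
c,o=pickle.load(open("w3.pkl","rb"))
P=[((165,-25,8),(440.2,212.5)),((165,25,8),(481.5,212.7)),((165,-25,70),(459,225)),((165,25,70),(506.3,225.2)),((190,-35,8),(428.2,231.2))]
def W(v,X):
    a=v[2]; ex=np.array([np.cos(a),np.sin(a)]);ey=np.array([-ex[1],ex[0]])
    return np.array([*(v[:2]+ex*X[0]+ey*X[1]),X[2]])
def f(v): 
    r=[(proj(c,W(v,X))[0]-p) for X,p in P]
    # left plate edge: pixel (438,135)
    q=atz(c,(437.8,135),8);ex=np.array([np.cos(v[2]),np.sin(v[2])]);ey=np.array([-ex[1],ex[0]])
    return np.append(np.ravel(r),((q[:2]-v[:2])@ey+35)*.85)
s=least_squares(f,[557,-333,np.pi]);print(s.x[:2].round(1),np.degrees(s.x[2]).round(2),s.fun.round(1))
print("seat",W(s.x,(147,0,8)).round(1)); np.save("clamp.npy",s.x)
def f3(v): 
    return np.ravel([(proj(c,W(v,(X[0],X[1],X[2]+v[3])))[0]-p) for X,p in P])
s=least_squares(f3,[557,-333,np.pi,0]);print("free z",s.x.round(3))
# mould in hand: top cam check of clamp
t=cal("top");v=np.load("clamp.npy")
for X,p in [((-60,-35,8),(484,223)),((-60,35,8),(511,223)),((190,-35,8),(483,325)),((190,35,8),(512,325))]: print(proj(t,W(v,X))[0].round(1),p)
# pad, jaw px -> clamp x
for p,z in [((420+245/5.4,135+178/5.4),56),((420+478/5.4,135+65/5.4),56),((420+457/5.4,135+183/5.4),56)]:
    q=atz(c,p,z)[:2]-v[:2];a=v[2];print("clamp xy",(q@[np.cos(a),np.sin(a)]).round(1),(q@[-np.sin(a),np.cos(a)]).round(1))
```

```text
[ 556.5 -333.2] 179.01 [-1.3 -0.7 -0.4 -0.3 -0.4 -0.2  1.5  0.3  0.1  1.1 -0.3]
seat [ 409.5 -330.7    8. ]
free z [ 553.99  -338.824    3.116   -9.764]
[482.9 222.7] (484, 223)
[511.4 224.5] (511, 223)
[482.6 323.9] (483, 325)
[512.2 326.1] (512, 325)
clamp xy 110.2 -19.7
clamp xy 89.2 20.5
clamp xy 110.4 20.0
```

>>> {"method": "move_arm", "body": {
  "rows": [
    [0.4, 3, 0, 0.8, 40],
    [0.4, 4, 0, 0, 40],
    [0.4, 4, 1, 0, 40],
    [0.4, 4, 3, 0, 40],
    [0.1, 1.2, 4, 0, 40],
    [0, 0, 4, 0, 40],
    [0, 0, 0, 0, 40],
    [0, 0, 0, 0, 40]
  ]
}}

```text
t: 9.85
ee_pos: [413.2, -331.7, 122.8]
orientation: [3.141, -0.029, 0.001]
ft_force: [-0.7, -0.4, -3.6]
width: 49.8
grasp_force: 30.0
```

Run:
```python
from h import *
print(go(414.5,-330.8,35,-1))
c=cal("wrist");cv2.imwrite("pics/w4.png",optics.get_image("wrist"))
```

```text
(array([ 0.12, -0.1 ,  8.78]), np.float64(-0.0), 'heading', np.float64(-1.05), 'tilt', array([ 9.e-04,  7.e-04, -1.e+00]))
```

View pics/w4.png

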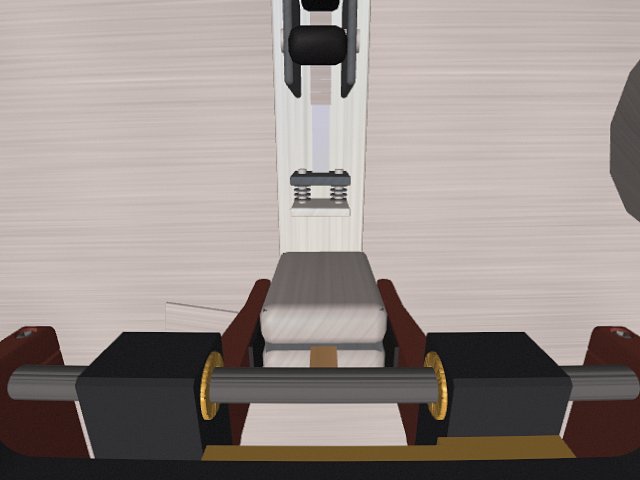

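The mould hangs in line with the bed. The pad is at (321,210) and the mould's near face at (324,330).

>>> {"method": "move_arm", "body": {
  "rows": [
    [0.1, -0.1, 2.5, 0, 40],
    [0, 0, 2.5, 0, 40],
    [0, 0, 2, 0, 40],
    [0, 0, 1, 0, 40],
    [0, 0, 0.4, 0, 40],
    [0, 0, 0.3, 0, 40],
    [0, 0, 0, 0, 40],
    [0, 0, 0, 0, 40]
  ]
}}

```text
t: 10.9
ee_pos: [413.6, -330.8, 35.1]
orientation: [3.141, -0.03, 0.001]
ft_force: [0.3, 0.2, -3.6]
width: 50.0
grasp_force: 30.0
```

Run:
```python
from h import *
print(get_obs()["ft_force"].round(1),go(414.5,-330.8,35,-1))
c=cal("wrist");im=optics.get_image("wrist");cv2.imwrite("pics/w5.png",im)
print(atz(c,(321,215),56))
```

```text
[ 0.3  0.2 -3.6] (array([ 0.09, -0.01,  0.01]), np.float64(-0.1), 'heading', np.float64(-1.09), 'tilt', array([ 5.e-04,  4.e-04, -1.e+00]))
[ 461.3895229  -331.72195267   56.        ]
```

View pics/w5.png

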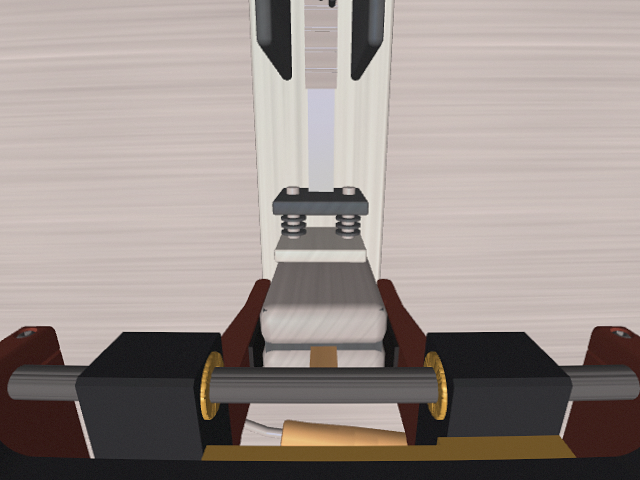

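>>> {"method": "move_arm", "body": {
  "rows": [
    [0, 0, 0.1, 0, 40],
    [0, 0, 0.1, 0, 40],
    [0, 0, 0, 0, 40]
  ]
}}

```text
t: 11.32
ee_pos: [413.6, -330.8, 34.2]
orientation: [3.141, -0.03, 0.001]
ft_force: [-3.6, 2.8, 16.4]
width: 50.0
grasp_force: 30.0
```

Run:
```python
from h import *
print(get_obs()["ft_force"].round(1),get_obs()["ee_pos"].round(1))
c=cal("wrist");v=np.load("clamp.npy")
for r in (248,262): print((v[0]-atz(c,(321,r),56)[0]).round(1))
```

```text
[-3.6  2.8 16.4] [ 413.6 -330.8   34.2]
109.3
115.7
```

>>> {"method": "move_arm", "body": {
  "rows": [
    [0, 0, -0.05, 0, 40],
    [0, 0, 0, 0, 62],
    [0, 0, 0, 0, 75],
    [0, 0, 0, 0, 100],
    [0, 0, 0, 0, 100],
    [0, 0, 0, 0, 100]
  ]
}}

```text
t: 12.08
ee_pos: [413.4, -330.6, 33.1]
orientation: [-3.141, 0.03, 0.0]
ft_force: [-0.8, -0.1, 0.5]
width: 87.1
grasp_force: 0.0
```

>>> {"method": "move_arm", "body": {
  "rows": [
    [0, 0, -2, 0, 100],
    [0, 0, -4, 0, 100],
    [0, 0, -5, 0, 100],
    [0, 0, -5, 0, 100],
    [0, 0, -3, 0, 100],
    [0, 0, 0, 0, 100],
    [0, 0, 0, 0, 100]
  ]
}}

```text
t: 12.95
ee_pos: [412.8, -330.2, 222.2]
orientation: [-3.141, 0.03, 0.002]
ft_force: [0.3, 0.5, 0.8]
width: 87.8
grasp_force: 0.0
```

Run:
```python
from h import *
o=get_obs();c=cal("wrist");im=optics.get_image("wrist");v=np.load("clamp.npy")
print(o["ee_pos"],go(*(v[:2]+8*np.array([np.cos(v[2]),np.sin(v[2])])),220,-91), "or", 89)
pr=proj(c,[414,-331,50])[0];print(pr)
im2=im.copy()
for r in spotter.regions_of("wrist","mould"):
    print(np.round(r["point"]),round(r["conf"],2),r["region"].sum())
    if np.hypot(*(r["point"]-pr))<40:
        m=r["region"].astype(np.float32);print(fit([(c,m)],[414,-331,-1],(36,50,72),False,8)); im2[m>0]=im2[m>0]//2+np.array([0,120,0],np.uint8)
cv2.imwrite("pics/w6.png",im2[100:480])
```

```text
[ 412.82365288 -330.17503903  222.23699268] (array([13.59,  0.05,  0.15]), np.float64(89.9), 'heading', np.float64(-1.09), 'tilt', array([-0.0019, -0.0015, -1.    ])) or 89
[323.09350113 218.13870088]
[328. 219.] 0.8 2518
(array([ 414.48, -332.03,    0.96]), np.float64(0.107))
```

View pics/w6.png

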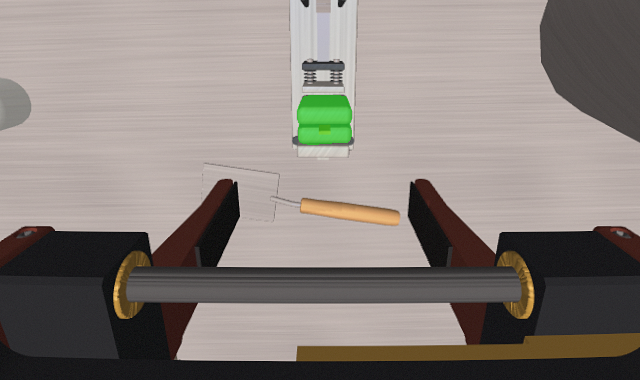

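The mould stands on the bed at (325,220), 4–5 mm short of the anvil and square. Next I take the handles.

>>> {"method": "move_arm", "body": {
  "rows": [
    [4, 0, 0, 0, 100],
    [5, 0, 0, 0, 100],
    [4.2, 0.3, 0, 0, 100],
    [0, 0, 0, -10, 100],
    [0, 0, 0, -10, 100],
    [0, 0, 0, -10, 100],
    [0, 0, 0, -10, 100],
    [0, 0, 0, -10, 100],
    [0, 0, 0, -10, 100],
    [0, 0, 0, -10, 100]
  ]
}}

```text
t: 14.3
ee_pos: [544.7, -335.7, 221.2]
orientation: [-2.583, -1.783, 0.002]
ft_force: [-0.5, -0.5, -0.5]
width: 87.9
grasp_force: 0.0
```

>>> {"method": "move_arm", "body": {
  "rows": [
    [0, 0, 0, -10, 100],
    [0, 0, 0, -10, 100],
    [0, 0, 0, 0, 100],
    [0, 0, 0, 0, 100]
  ]
}}

```text
t: 14.8
ee_pos: [545.0, -335.9, 222.2]
orientation: [-2.245, -2.195, 0.001]
ft_force: [-0.4, -0.0, -0.4]
width: 87.8
grasp_force: 0.0
```

```bash
cat >> h.py <<'E'
V=np.load("clamp.npy")
def cw(x,y=0):
    a=V[2];return V[:2]+x*np.array([np.cos(a),np.sin(a)])+y*np.array([-np.sin(a),np.cos(a)])
def toc(X):
    a=V[2];q=np.array(X)[:2]-V[:2];return np.array([q@[np.cos(a),np.sin(a)],q@[-np.sin(a),np.cos(a)]]).round(1)
E
python3 - <<'E'
from h import *
o=get_obs();print(o["qpos"].round(2),toc(o["ee_pos"]),go(*cw(12),113,89))
c=cal("wrist");im=optics.get_image("wrist");cv2.imwrite("pics/w7.png",im)
for n,X in dict(handle=(*cw(-12),150),trigger_grip=(*cw(31),145),jaw_plate=(*cw(97),36),pad_face=(*cw(115),36)).items():
    print(n,proj(c,X)[0].round(),[(np.round(r["point"]).tolist(),round(r["conf"],2)) for r in spotter.find_in("wrist",n)[:3]])
E
```

```text
[-0.57  0.45  1.59  0.    1.1  -0.55] [11.4  2.9] (array([ 0.28, -0.05, 10.92]), np.float64(-0.3), 'heading', np.float64(88.72), 'tilt', array([ 8.0e-04, -1.3e-03, -1.0e+00]))
handle [357. 247.] [([297.0, 212.0], 0.76)]
trigger_grip [297. 245.] [([306.0, 233.0], 0.92)]
jaw_plate [241. 213.] [([250.0, 215.0], 0.67)]
pad_face [223. 214.] [([227.0, 214.0], 0.76)]
```

View pics/w7.png

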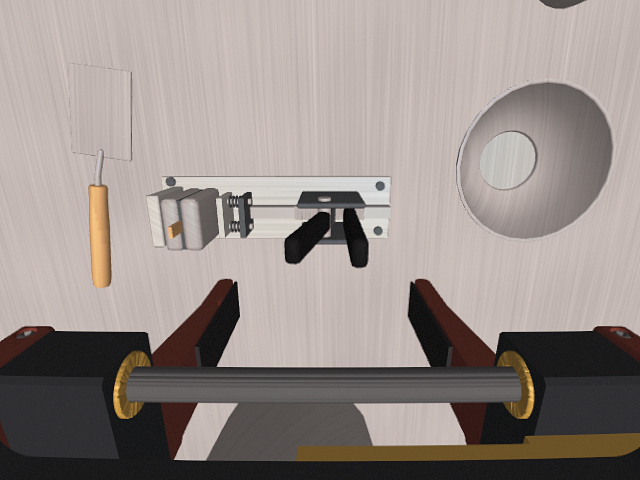

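I have now viewed 11 pictures, one over the allowance, so I will measure numerically from here. The last one shows the handle top at (357,262), the trigger top at (293,262), the pad at (225,214), the jaw plate at (245,214) and the mould at (190,218).

>>> {"method": "move_arm", "body": {
  "rows": [
    [0.3, 0, 3, 0, 100],
    [0, 0, 4, 0, 100],
    [0, 0, 3, 0, 100],
    [0, 0, 0.9, 0, 100],
    [0, 0, 0, 0, 100],
    [0, 0, 0, 0, 100]
  ]
}}

```text
t: 15.8
ee_pos: [546.2, -333.7, 115.6]
orientation: [2.241, 2.198, 0.001]
ft_force: [-0.2, 0.5, -0.7]
width: 88.2
grasp_force: 0.0
```

```bash
cat >> h.py <<'E'
def meas(verbose=True):
    "clamp x of edges along z=56, from the wrist picture: grey profile and networks"
    o=get_obs();c=cal("wrist");im=optics.get_image("wrist")
    out={}
    for n in ("pad_face","jaw_plate","mould"):
        for r in spotter.regions_of("wrist",n)[:3]:
            x=toc(atz(c,r["point"],40))
            if 70<x[0]<175 and abs(x[1])<40:
                ys,xs=np.nonzero(r["region"]);row=int(np.median(ys))
                rr=np.nonzero(r["region"][row])[0]
                out[n]=(round(r["conf"],2),[float(toc(atz(c,(k,row),40))[0]) for k in (rr.min(),rr.max())],x.tolist());break
    g=cv2.cvtColor(im,cv2.COLOR_BGR2GRAY).astype(np.float32)
    xs=np.arange(85,135,.5);prof=[]
    for y in (-19,-17,-15):   # top face strip, camera side
        P=proj(c,[[*cw(x,y),56] for x in xs]);prof.append(cv2.remap(g,P[:,0].astype(np.float32),P[:,1].astype(np.float32),cv2.INTER_LINEAR)[:,0])
    p=np.mean(prof,0)
    if verbose:print("t",round(o["t"],2),"tcp",toc(o["ee_pos"]),o["ee_pos"][2].round(1),"w",round(o["width"],1),"F",round(o["grasp_force"],1),o["ft_force"].round(1))
    print(out);print("prof85+1mm",p[::2].astype(int).tolist())
    return im
E
python3 - <<'E'
from h import *
im=meas();cv2.imwrite("pics/w8.png",im);print(go(*cw(12),113,89))
E
```

```text
t 15.8 tcp [10.2  0.7] 115.6 w 88.2 F 0.0 [-0.2  0.5 -0.7]
{'pad_face': (0.96, [122.8, 101.6], [110.3, 0.4]), 'jaw_plate': (0.92, [122.7, -54.5], [88.1, -1.1]), 'mould': (0.6, [187.3, 123.0], [151.4, 4.6])}
prof85+1mm [50, 51, 51, 50, 71, 101, 103, 102, 101, 100, 95, 136, 101, 76, 129, 110, 68, 125, 149, 110, 112, 112, 112, 112, 110, 163, 224, 227, 226, 226, 223, 131, 97, 100, 101, 102, 102, 103, 103, 103, 104, 105, 105, 106, 106, 106, 107, 109, 110, 111]
(array([ 0.04, -0.14,  0.22]), np.float64(-0.1), 'heading', np.float64(88.91), 'tilt', array([-9.0e-04,  1.4e-03, -1.0e+00]))
```

>>> {"method": "move_arm", "body": {
  "rows": [
    [0, 0.1, 0, 0, 80],
    [0, 0, 0, 0, 68],
    [0, 0, 0, 0, 62],
    [0, 0, 0, 0, 62],
    [0, 0.05, 0, 0, 60],
    [0, 0, 0, 0, 60]
  ]
}}

```text
t: 16.75
ee_pos: [549.3, -333.3, 114.1]
orientation: [2.24, 2.198, 0.004]
ft_force: [9.8, 1.1, -6.4]
width: 53.0
grasp_force: 9.0
```

>>> {"method": "move_arm", "body": {
  "rows": [
    [0, 0.1, 0, 0, 56],
    [0, 0.15, 0, 0, 52],
    [0, 0.15, 0, 0, 48],
    [0, 0.15, 0, 0, 44],
    [0, 0, 0, 0, 42],
    [0, 0, 0, 0, 42]
  ]
}}

```text
t: 17.5
ee_pos: [557.2, -333.5, 114.2]
orientation: [2.237, 2.195, 0.008]
ft_force: [21.5, 0.9, -13.3]
width: 37.3
grasp_force: 18.1
```

Run:
```python
from h import *
meas()
```

```text
t 17.5 tcp [-0.8  0.3] 114.2 w 37.3 F 18.1 [ 21.5   0.9 -13.3]
{'pad_face': (0.97, [127.9, 106.8], [117.1, -0.4]), 'jaw_plate': (0.58, [129.1, -50.5], [92.8, -1.6]), 'mould': (0.56, [189.3, 129.1], [156.3, 8.6])}
prof85+1mm [164, 164, 115, 48, 51, 52, 53, 52, 55, 91, 104, 104, 104, 103, 106, 129, 72, 90, 138, 68, 86, 154, 124, 114, 115, 115, 116, 116, 115, 112, 208, 231, 230, 229, 230, 210, 104, 106, 107, 106, 106, 107, 108, 109, 109, 110, 110, 111, 112, 112]
```

>>> {"method": "move_arm", "body": {
  "rows": [
    [0, -0.2, 0, 0, 50],
    [0, -0.3, 0, 0, 58],
    [0, -0.1, 0, 0, 63],
    [0, 0, 0, 0, 63],
    [0, 0.15, 0, 0, 56],
    [0, 0.15, 0, 0, 52],
    [0, 0.15, 0, 0, 48],
    [0, 0.1, 0, 0, 44],
    [0, 0, 0, 0, 42],
    [0, 0, 0, 0, 42]
  ]
}}

```text
t: 18.95
ee_pos: [557.3, -333.6, 114.2]
orientation: [2.236, 2.194, 0.008]
ft_force: [22.7, 0.3, -13.6]
width: 37.2
grasp_force: 19.4
```

Run:
```python
from h import *
meas()
```

```text
t 18.95 tcp [-0.8  0.3] 114.2 w 37.2 F 19.4 [ 22.7   0.3 -13.6]
{'pad_face': (0.69, [133.4, -46.3], [94.7, -0.5]), 'jaw_plate': (0.58, [133.4, -45.6], [98.6, -1.8]), 'mould': (0.67, [190.1, 133.5], [156.1, 7.9])}
prof85+1mm [70, 88, 101, 140, 162, 161, 158, 100, 49, 53, 52, 52, 52, 51, 86, 103, 105, 104, 104, 91, 69, 103, 130, 58, 99, 149, 116, 115, 115, 115, 115, 115, 114, 124, 210, 231, 229, 229, 231, 192, 106, 107, 108, 108, 109, 110, 110, 110, 111, 112]
```

>>> {"method": "move_arm", "body": {
  "rows": [
    [0, -0.2, 0, 0, 50],
    [0, -0.25, 0, 0, 58],
    [0, -0.1, 0, 0, 63],
    [0, 0, 0, 0, 63],
    [0, 0.15, 0, 0, 56],
    [0, 0.15, 0, 0, 52],
    [0, 0.15, 0, 0, 48],
    [0, 0.1, 0, 0, 44],
    [0, 0, 0, 0, 42],
    [0, 0, 0, 0, 42]
  ]
}}

```text
t: 20.4
ee_pos: [557.2, -333.6, 114.2]
orientation: [2.236, 2.194, 0.008]
ft_force: [23.1, 1.2, -13.8]
width: 37.7
grasp_force: 19.8
```

```bash
cat >> h.py <<'E'
def comp():
    c=cal("wrist");g=cv2.cvtColor(optics.get_image("wrist"),cv2.COLOR_BGR2GRAY).astype(np.float32)
    xs=np.arange(80,150,.1);P=[proj(c,[[*cw(x,y),56] for x in xs]) for y in(-19,-17,-15)]
    p=np.mean([cv2.remap(g,q[:,0].astype(np.float32),q[:,1].astype(np.float32),cv2.INTER_LINEAR)[:,0] for q in P],0)
    b=np.nonzero((p>170)&(xs>108))[0][0]                      # pad back
    d=np.nonzero((p[:b]<62)&(xs[:b]>xs[b]-30)&(xs[:b]<xs[b]-8))[0]
    d=d[np.nonzero(xs[d]<xs[b]-12)[0][-1]] if len(d) else 0
    j=d+np.nonzero(p[d:]>77)[0][0]
    print("jaw rear",xs[j].round(1),"pad back",xs[b].round(1),"comp",(20.9-xs[b]+xs[j]).round(1))
E
python3 - <<'E'
from h import *
meas();comp()
E
```

```text
t 20.4 tcp [-0.8  0.3] 114.2 w 37.7 F 19.8 [ 23.1   1.2 -13.8]
{'pad_face': (0.78, [135.0, 114.6], [126.3, -0.9]), 'jaw_plate': (0.83, [134.9, -43.4], [99.7, -1.3]), 'mould': (0.94, [191.6, 135.0], [158.5, 7.8])}
prof85+1mm [166, 159, 93, 99, 109, 157, 162, 162, 164, 139, 61, 51, 51, 51, 52, 52, 58, 94, 104, 104, 104, 104, 97, 118, 95, 61, 118, 127, 113, 115, 114, 116, 114, 115, 113, 130, 217, 230, 229, 229, 231, 181, 104, 107, 109, 108, 109, 110, 109, 110]
jaw rear 101.5 pad back 120.5 comp 1.9
```

>>> {"method": "move_arm", "body": {
  "rows": [
    [0, -0.2, 0, 0, 50],
    [0, -0.25, 0, 0, 58],
    [0, -0.1, 0, 0, 64],
    [0, 0, 0, 0, 64],
    [0, 0.15, 0, 0, 56],
    [0, 0.15, 0, 0, 52],
    [0, 0.15, 0, 0, 48],
    [0, 0.1, 0, 0, 44],
    [0, 0, 0, 0, 42],
    [0, 0, 0, 0, 42]
  ]
}}

```text
t: 21.9
ee_pos: [557.2, -333.5, 114.2]
orientation: [2.236, 2.194, 0.008]
ft_force: [23.0, 0.1, -14.2]
width: 37.5
grasp_force: 21.3
```

Run:
```python
from h import *
meas();comp()
```

```text
t 21.9 tcp [-0.8  0.3] 114.2 w 37.5 F 21.3 [ 23.    0.1 -14.2]
{'pad_face': (0.72, [138.1, 120.6], [126.2, -0.5]), 'jaw_plate': (0.96, [137.1, -38.3], [102.7, 0.0]), 'mould': (0.93, [194.7, 138.7], [163.3, 9.1])}
prof85+1mm [165, 165, 165, 165, 163, 127, 110, 159, 180, 171, 165, 164, 165, 166, 120, 51, 51, 52, 50, 51, 52, 51, 90, 105, 104, 104, 104, 89, 97, 151, 112, 113, 114, 115, 115, 114, 114, 114, 184, 228, 229, 229, 230, 213, 122, 105, 107, 108, 107, 108]
jaw rear 106.7 pad back 122.9 comp 4.7
```

>>> {"method": "move_arm", "body": {
  "rows": [
    [0, -0.2, 0, 0, 50],
    [0, -0.25, 0, 0, 58],
    [0, -0.1, 0, 0, 64],
    [0, 0, 0, 0, 64],
    [0, 0.15, 0, 0, 57],
    [0, 0.1, 0, 0, 54],
    [0, 0.1, 0, 0, 52],
    [0, 0, 0, 0, 52],
    [0, 0, 0, 0, 52]
  ]
}}

```text
t: 23.28
ee_pos: [552.7, -333.4, 114.3]
orientation: [2.239, 2.197, 0.004]
ft_force: [13.0, -0.2, -6.8]
width: 46.4
grasp_force: 16.9
```

Run:
```python
from h import *
meas();comp()
```

```text
t 23.27 tcp [3.7 0.2] 114.3 w 46.4 F 16.9 [13.  -0.2 -6.8]
{'pad_face': (0.71, [137.3, 122.7], [127.4, -1.5]), 'jaw_plate': (0.9, [137.2, -37.1], [104.1, 0.0]), 'mould': (0.94, [193.3, 137.9], [161.3, 6.8])}
prof85+1mm [168, 168, 167, 168, 168, 148, 105, 138, 177, 176, 175, 166, 161, 159, 159, 162, 130, 53, 52, 52, 52, 52, 52, 53, 91, 105, 105, 103, 103, 102, 119, 115, 115, 115, 115, 115, 116, 114, 190, 230, 230, 230, 230, 219, 117, 106, 108, 109, 109, 110]
jaw rear 108.7 pad back 122.9 comp 6.7
```

>>> {"method": "move_arm", "body": {
  "rows": [
    [0, 0, 0, 0, 52],
    [0, 0, 0, 0, 52],
    [0, 0, 0, 0, 52],
    [0, 0, 0, 0, 52]
  ]
}}

```text
t: 24.02
ee_pos: [552.8, -333.4, 114.3]
orientation: [2.239, 2.197, 0.004]
ft_force: [13.9, 0.1, -7.0]
width: 46.2
grasp_force: 16.9
```

Run:
```python
from h import *
comp()
for n in("top","scene"):
    optics.get_image(n)
    for l in("low_mould","round_mould","mould"): print(n,l,[(np.round(r["point"]).tolist(),round(r["conf"],2)) for r in spotter.find_in(n,l)[:4]])
c=cal("wrist");optics.get_image("wrist")
for r in spotter.regions_of("wrist","mould"):
    x=toc(atz(c,r["point"],70))
    if 110<x[0]<180: print(fit([(c,r["region"].astype(np.float32))],[*cw(147),-1],(36,50,72),False,8),cw(147))
```

```text
jaw rear 108.7 pad back 122.9 comp 6.7
top low_mould [([252.0, 277.0], 0.65)]
top round_mould [([253.0, 228.0], 0.59)]
top mould [([226.0, 357.0], 0.78), ([139.0, 251.0], 0.68), ([134.0, 300.0], 0.67)]
scene low_mould [([399.0, 251.0], 0.98)]
scene round_mould [([368.0, 266.0], 0.84)]
scene mould [([514.0, 287.0], 0.93), ([494.0, 312.0], 0.69), ([446.0, 231.0], 0.59), ([237.0, 176.0], 0.51)]
(array([ 405.59, -332.17,   10.67]), np.float64(0.38)) [ 409.47690918 -330.70888391]
```

```bash
python3 -c "
from h import *
print(close_job())"
```

```text
the job is handed in; nothing more can be done
None
```

The tall steel mould is pinned against the anvil with the pad pressed in about 6.7 mm; the trigger is held part-squeezed and the job was handed in at about 24 s, with no verdict returned. I viewed 11 pictures, one over the limit of 10, and a last fit of the mould's pose was too poor to confirm it is square to the anvil; the pad's position suggests it is.

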